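# Unpack the assay kit and sort it by colour

## Robot

A 6-joint arm with a two-finger parallel gripper is mounted at the origin on a cart in front of the work surface, level with it; the furniture and walls round the work are solid. World frame = base frame: x ahead of the robot, y to its left, z up, the work surface at z = 0. Lengths are in mm, angles in rad, forces in N, time in s.
With the tool pointing down it reaches from about 400 to 925 mm from the base axis. Payload 12.5 kg.
Tool frame: the origin (TCP) lies at the very end of the fingers, on their centre line; the grasp point (between the pads) lies 19 mm behind it (env.grasp_offset is the distance from the TCP to the grasp point, in mm); z points along the fingers, y is the direction in which the jaws open and shut (so a half turn about z gives the same grasp; the last joint's range is limited). The gripper opens to 95 mm and grips with 3 to 60 N. Pads are 20 mm wide; open, the fingers measure 119 mm over their backs; the gripper's body (75 mm by 180 mm) begins 59 mm behind the grasp point.
Start: joints at [1.024, 0.491, 1.559, -0, 1.092, -0.106], TCP at [266.651, 565.282, 214.661] pointing down, gripper open.
Joint ranges: [-3.1, 3.1], [-0.84, 2.19], [0.05, 2.79], [-1.13, 4.28], [0.06, 2.93], [-2.69, 2.69]. Speed limits (rad/s): [2.22, 2.22, 2.79, 3.14, 3.14, 3.14].

## Interface

Orientations are given as [roll, pitch, yaw] about the fixed x, y, z axes, in that order (R = Rz(yaw) Ry(pitch) Rx(roll)).
In Python, from cell import env gives the robot as it stands. The module is installed in compiled form; this text tells all that it offers.
- The arm moves only by the shell command python3 -m pendant 'ROWS'. ROWS is JSON, one flat list of numbers, 5 for each row, row after row: the shift along the tool's x, y, z as a fraction of full scale, then the turn about the tool's z as a fraction of full scale, then the gripper's target within -1 to 1 (shut at 1, half-way at 0, fully open at -1). In form: [x, y, z, turn, grip, x, y, z, turn, grip, ...]. A call has 1 to 10 rows; each row shifts and turns the commanded pose from where the row before left it, along the tool's axes as they then stand; what a row does not reach is not made up. Full scale, the value 1, is 0.4 m for a shift and 180 degrees for a turn. A row lasts 1/8 s, in which the tool goes at most 62.5 mm and 10.7 degrees, less where a joint would pass 70% of its speed; a pose out of reach is approached as far as the arm can. A call with a number of a shift or a turn outside -1 to 1 is refused whole. A call with a gripper value outside its range is refused whole. The fingers move at their own pace and stop on an object; the grip force is fixed at half the most. Time passes only in rows, so rows that do not move let the fingers close. It gives the time, the measured TCP pose, the force and the opening at its end, in the units of the state.
- env.state(): the state, without advancing time (a new reading comes with each control period).
- env.read_camera(name): name is "side" or "top"; returns the picture (420x560x3 uint8, red, green, blue); there is no depth.
- env.camera_model(name): a dict with "fx", "fy", "cx", "cy" (pixels), "k1" (the pictures are not rectified: a ray, as slopes to the right and down, at radius r is drawn at 1 + k1 r^2 times it, then the intrinsics apply), "view" (4x4, takes a point from world to camera coordinates). Camera axes: x right, y down, z forward; pixel columns grow to the right and rows downward; lengths in mm; the calibration is good to about 2 mm. A picture is of the moment at which its call begins. camera_model takes no time and is no camera call.
- env.job_done(): hands the job in, once; it reports no verdict.
Trained networks look in the newest picture that a camera, given by its name, has taken for a name from the list of things; names that differ only in an ending like _2 or _b are one class to them, and where a whole thing is asked for, a point or a joint stands for the part that bears it (a point fixed in the world has none). Each returns a list of dicts, best first, with "confidence" (0 to 1); they miss things now and then, are a little off and sometimes report something else, mostly with a low value. They report only what shows in the picture. A call takes as long as a camera call.
- env.masks_of(thing, camera): "region" (420x560 bool, what is visible of it).
- env.landmark_of(thing, camera): "xyz" ([x, y, z] in mm, in world coordinates, good to about 4 mm: a listed point, or the origin of a listed thing).
The state is a dict: "t": time; "joints": joint angles; "qvel": joint speeds; "tau": joint torques, N m; "eef_pos": TCP position; "tcp_rot": TCP orientation; "ft_force": force on the tool from outside, world axes, zero at the start; "moment": the same for the moment, N m; "opening": opening from 0.0 (shut) to 1.0 (fully open).
Only numpy, scipy, OpenCV 4.12 (cv2) and the standard library are available. Lean on these libraries where they do the work, as an engineer would, in place of code of your own. Each camera call takes 0.05 s, during which the arm holds its last target.

## Task

Sort the assay kit into its carriers: the green cartridge and the green-capped vial go into their pockets in the carrier with green floors, the blue cartridge and the blue-capped vial into theirs in the carrier with blue floors. The metal spacer plate that lies between the two stacked cartridges goes flat on the grey spacer stand, between its end stops and lengthwise with it. Keep everything upright throughout, and leave all of it standing flat and still.

Things in the scene. Friction and masses are not known exactly. Their poses are not given: they have to be found in the camera images.
- green_cartridge: short reagent cartridge, white block with a green cover and rows of silver foil discs, 48 wide (x) x 66 long (y) x 30 high (mm), 120 g (varies by a third). Origin: centre of its underside, y along its length. It starts on top of the stack: blue cartridge on the worktop, spacer plate on it, green cartridge on the plate, all roughly parallel and centred. Grip it across its 48 mm width.
- spacer_plate: bare aluminium spacer plate, 60 wide (x) x 84 long (y) x 8 thick (mm), 100 g. Origin: centre of its underside, y along its length. It starts lying on the blue cartridge and under the green one, and overhangs the sides of both (its underside is 30 above the worktop). Grip it across its 60 mm width, once the green cartridge is off.
- blue_cartridge: long reagent cartridge, white block with a light blue cover and rows of silver foil discs, 48 wide (x) x 112 long (y) x 30 high (mm), 120 g (varies by a third). Origin: centre of its underside, y along its length. It starts at the bottom of the stack, on the worktop, its two ends showing beyond the plate. Grip it across its 48 mm width.
- green_vial: small white control vial with a green cap, 25 diameter x 49 high (mm), about 30 g, standing free on the worktop. Origin: centre of its underside, z up.
- blue_vial: small white control vial with a light blue cap, 25 diameter x 49 high (mm), about 30 g, standing free on the worktop. Origin: centre of its underside, z up.
- green_carrier: green carrier: fixed, low white moulded tray with green stripes and floors, 72 wide (x) x 136 long (y), walls 12 high (all in mm). Origin: centre of its underside, z up, y along its length. It has two pockets, open above, with their floors 4 above the underside: a large pocket for the short green cartridge, 64 (x) x 82 (y), centred at y = -23; and, at the +y end, a square well for the green-capped vial, 42 x 42, centred at y = 43 (both at x = 0).
- blue_carrier: blue carrier: fixed, low white moulded tray with light blue stripes and floors, 72 wide (x) x 182 long (y), walls 12 high (all in mm). Origin: centre of its underside, z up, y along its length. It has two pockets, open above, with their floors 4 above the underside: a large pocket for the long blue cartridge, 64 (x) x 128 (y), centred at y = -23; and, at the +y end, a square well for the blue-capped vial, 42 x 42, centred at y = 66 (both at x = 0).
- spacer_stand: spacer stand: fixed, grey, with a foot 64 (x) x 120 (y) x 5 high (mm), and on it a narrow flat deck 44 wide (x) x 100 long (y), its top 18 above the worktop, with two thin black strips along it; black end stops at y = +-50 rise to 26. Origin: centre of its underside, y along its length. The plate lies on the deck between the stops (8 mm to spare at each end) and overhangs its sides by 8.

How it is judged:
By the outcome, as a careful person would: the job done as asked, in the order asked, and still so for the second after the job is handed in, with the robot touching nothing.
It also fails if it takes over 134 s, if anything falls off the work surface, if the arm or the gripper's body presses on something with over 40 N, if the wrist force passes 120 N, or if a joint passes its speed limit or range.

## Working session

There is one attempt and no reset: what is moved stays moved. The work goes in short steps, Python scripts to look and compute and a shell command to move; the robot and the scene stay as the last step left them, time stands still between calls to the robot, and variables do not carry over. Pictures are saved under pics/ and viewed, and the job is handed in when it is done.

```bash
mkdir -p pics
python3 - <<'E'
from cell import env
import cv2, numpy as np
print(env.state())
for c in("side","top"):
    im=env.read_camera(c); cv2.imwrite(f"pics/{c}0.png",im[:,:,::-1])
    m=env.camera_model(c); print(c,m)
    for t in ["green_cartridge","spacer_plate","blue_cartridge","green_vial","blue_vial","green_carrier","blue_carrier","spacer_stand"]:
        r=env.landmark_of(t,c); print(t,[(np.round(d["xyz"]).tolist(),round(d["confidence"],2)) for d in r])
E
```

```text
{'t': 0.0, 'joints': array([ 1.02442517e+00,  4.91532028e-01,  1.55947221e+00, -2.61542534e-05,
        1.09168016e+00, -1.05601915e-01]), 'qvel': array([-8.17618093e-04,  1.19955595e-03, -6.87140800e-05, -1.11207923e-03,
        7.42236617e-04,  2.03872637e-03]), 'tau': array([ 5.69244839e-04, -6.12635565e+01, -2.58194089e+01,  6.92756195e-02,
        4.81048494e-02, -7.45157809e-05]), 'eef_pos': array([266.50212182, 565.05553995, 214.07101211]), 'tcp_rot': array([-3.14050455e+00, -9.20087234e-05,  2.70083543e+00]), 'ft_force': array([-0.13755915, -0.05941878, -0.31975331]), 'moment': array([-0.05748916,  0.01910336,  0.07841736]), 'opening': 0.9961815311458075}
side {'fx': 419.1866661145723, 'fy': 419.1866661145723, 'cx': 282.0730230102905, 'cy': 213.86491411543645, 'k1': -0.0856903745211019, 'view': array([[ 9.02098282e-01, -4.31384947e-01, -1.12123708e-02,
        -4.49352140e+02],
       [-2.29450781e-01, -4.57490687e-01, -8.59101048e-01,
         1.67094298e+02],
       [ 3.65473705e-01,  7.77566267e-01, -5.11683175e-01,
         9.13451239e+02],
       [ 0.00000000e+00,  0.000
[... 570 characters left out ...]
 'k1': 0.030296363112201123, 'view': array([[ 9.80658791e-03, -9.99838842e-01,  1.50373444e-02,
        -1.16691605e+01],
       [-9.96213754e-01, -1.10679156e-02, -8.62302621e-02,
         5.18817873e+02],
       [ 8.63827974e-02, -1.41347847e-02, -9.96161744e-01,
         8.60460979e+02],
       [ 0.00000000e+00,  0.00000000e+00,  0.00000000e+00,
         1.00000000e+00]])}
green_cartridge [([446.0, 82.0, 40.0], 0.9)]
spacer_plate [([449.0, 84.0, 31.0], 0.77)]
blue_cartridge []
green_vial [([438.0, -50.0, -1.0], 0.58)]
blue_vial [([452.0, 268.0, -1.0], 0.65)]
green_carrier [([602.0, 238.0, 2.0], 0.56)]
blue_carrier [([599.0, -12.0, -5.0], 0.56)]
spacer_stand [([451.0, -289.0, -0.0], 0.68)]
```

View pics/side0.png

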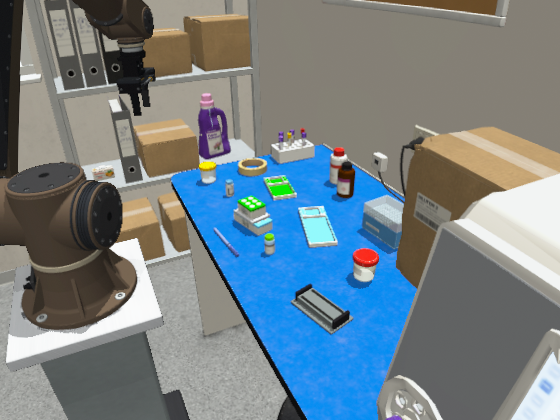

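View pics/top0.png

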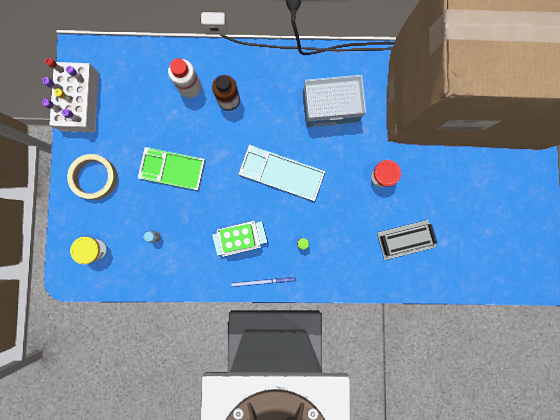

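The side view shows the stack at about (253,213), vials at (230,188) and (269,244), the green carrier at (280,187), the blue carrier at (317,227) and the stand at (322,307). The top view shows the stack at (240,238), vials at (152,237) and (303,244), the carriers at (171,169) and (282,173), and the stand at (408,240). Next I fit exact poses from the masks.

```bash
cat > h.py <<'E'
import numpy as np, cv2
from scipy.optimize import minimize
from cell import env
def proj(P,c):
    m=env.camera_model(c); P=np.asarray(P,float)
    q=P@m["view"][:3,:3].T+m["view"][:3,3]
    s=q[:,:2]/q[:,2:]; s=s*(1+m["k1"]*(s**2).sum(1,keepdims=True))
    return s*[m["fx"],m["fy"]]+[m["cx"],m["cy"]]
def box(w,l,h,x,y,yaw,z=0):
    P=np.array([[a*w/2,b*l/2,c*h] for a in(-1,1) for b in(-1,1) for c in(0,1)])
    c,s=np.cos(yaw),np.sin(yaw)
    return np.c_[x+P[:,0]*c-P[:,1]*s,y+P[:,0]*s+P[:,1]*c,P[:,2]+z]
def cyl(d,h,x,y,z=0):
    a=np.linspace(0,2*np.pi,24,endpoint=False)
    r=np.c_[x+d/2*np.cos(a),y+d/2*np.sin(a)]
    return np.r_[np.c_[r,0*a+z],np.c_[r,0*a+z+h]]
S=4
def rast(P,c):
    u=proj(P,c); im=np.zeros((420*S,560*S),np.uint8)
    h=cv2.convexHull(((u+.5)*S-.5).round().astype(np.int32)); cv2.fillConvexPoly(im,h,1); return im.astype(bool)
def hullmask(m):
    m=cv2.resize(m.astype(np.uint8),None,fx=S,fy=S,interpolation=cv2.INTER_NEAREST)
    n,l,st,_=cv2.connectedComponentsWithStats(m)
    keep=np.zeros_like(m)
    for i in range(1,n):
        if st[i,4]>=8*S*S: keep[l==i]=1
    pts=cv2.findNonZero(keep); o=np.zeros_like(m); cv2.fillConvexPoly(o,cv2.convexHull(pts),1); return o.astype(bool)
def fit(model,masks,x0):
    H={c:hullmask(m) for c,m in masks.items()}
    def cost(p):
        t=0
        for c in H:
            r=rast(model(p),c); t+=1-(r&H[c]).sum()/(r|H[c]).sum()
        return t/len(H)
    best=None
    for k in range(2):
        x=best.x if best is not None else np.array(x0,float)
        sim=[x]+[x+d for d in np.diag(([8,8,.15] if k==0 else [3,3,.05])[:len(x)])]
        best=minimize(cost,x,method="Nelder-Mead",options=dict(initial_simplex=sim,xatol=.05,fatol=1e-4,maxiter=150))
    return best.x,1-best.fun
MOD={"green_cartridge":lambda z:(lambda p:box(48,66,30,p[0],p[1],p[2],z)),
"spacer_plate":lambda z:(lambda p:box(60,84,8,p[0],p[1],p[2],z)),
"blue_cartridge":lambda z:(lambda p:box(48,112,30,p[0],p[1],p[2],z)),
"green_vial":lambda z:(lambda p:cyl(25,49,p[0],p[1],z)),"blue_vial":lambda z:(lambda p:cyl(25,49,p[0],p[1],z)),
"green_carrier":lambda z:(lambda p:box(72,136,12,p[0],p[1],p[2],z)),
"blue_carrier":lambda z:(lambda p:box(72,182,12,p[0],p[1],p[2],z))}
def stand(p):
    c,s=np.cos(p[2]),np.sin(p[2])
    return np.r_[box(64,120,5,*p),box(44,102,26,*p)]
MOD["spacer_stand"]=lambda z:stand
def look(thing,c):
    r=env.masks_of(thing,c)
    return r
E
python3 - <<'E'
from h import *
import pickle
for c in("side","top"): env.read_camera(c)
G={"green_cartridge":(446,84,-1.4,38),"spacer_plate":(446,84,-1.4,30),"blue_cartridge":(445,82,-1.4,0),"green_vial":(437,-52,0),"blue_vial":(450,270,0),"green_carrier":(600,239,0.1,0),"blue_carrier":(599,-10,-.2,0),"spacer_stand":(448,-288,.2,0)}
st={}
for t,g in G.items():
    ms={}
    for c in("top","side"):
        r=env.masks_of(t,c)
        if not r: print(t,c,"none");continue
        ms[c]=r[0]["region"]; print(t,c,round(r[0]["confidence"],2),int(ms[c].sum()),len(r))
    st[t]=ms
    z=g[-1]; vial="vial" in t
    starts=[g[:2]] if vial else [(*g[:2],y) for y in (1.57,1.25,1.9)]
    for cc in (["top"],["side"],["top","side"]):
        m={k:ms[k] for k in cc if k in ms}
        if len(m)<len(cc): continue
        b=max((fit(MOD[t](z),m,s) for s in starts),key=lambda q:q[1])
        print("  ",cc,np.round(b[0],3),round(b[1],3))
pickle.dump(st,open("m0.pkl","wb"))
E
```

```text
green_cartridge top 0.86 783 1
green_cartridge side 0.55 439 1
   ['top'] [4.45921e+02 8.41010e+01 2.00000e-01] 0.93
   ['side'] [448.009  82.991   1.356] 0.829
   ['top', 'side'] [447.308  83.999   1.323] 0.753
spacer_plate top 0.59 281 1
spacer_plate side none
   ['top'] [444.686  83.418   3.402] 0.879
blue_cartridge top 0.81 254 2
blue_cartridge side 0.94 334 1
   ['top'] [446.069  82.479   3.397] 0.968
   ['side'] [445.527  58.274   1.096] 0.593
   ['top', 'side'] [4.46823e+02 8.24250e+01 2.79000e-01] 0.803
green_vial top none
green_vial side 0.77 211 1
   ['side'] [437.647 -57.505] 0.909
blue_vial top 0.54 150 1
blue_vial side 0.69 130 1
   ['top'] [447.72  273.098] 0.841
   ['side'] [450.66 269.81] 0.889
   ['top', 'side'] [448.925 271.632] 0.805
green_carrier top 0.94 2052 2
green_carrier side 0.57 580 1
   ['top'] [600.173 239.584   2.96 ] 0.945
   ['side'] [ 6.03401e+02  2.37097e+02 -1.96000e-01] 0.919
   ['top', 'side'] [601.396 239.856   2.96 ] 0.923
blue_carrier top 0.55 2547 1
blue_carrier side 0.82 1119 1
   ['top'] [593.765  -7.442   2.813] 0.974
   ['side'] [596.227  -7.915   2.795] 0.966
   ['top', 'side'] [595.255  -7.201   2.804] 0.962
spacer_stand top 0.59 1632 1
spacer_stand side 0.63 1435 2
   ['top'] [ 4.47491e+02 -2.89647e+02  2.54000e-01] 0.925
   ['side'] [ 4.46156e+02 -2.90032e+02  2.33000e-01] 0.937
   ['top', 'side'] [ 446.524 -289.878    3.386] 0.928
```

Run:
```python
import cv2
a=cv2.imread("pics/top0.png")
b=cv2.resize(a[140:270,130:450],None,fx=2.5,fy=2.5,interpolation=cv2.INTER_CUBIC); cv2.imwrite("pics/tz.png",b)
a=cv2.imread("pics/side0.png")
b=cv2.resize(a[160:340,200:370],None,fx=3.3,fy=3.3,interpolation=cv2.INTER_CUBIC); cv2.imwrite("pics/sz.png",b)
```

```text
(no output)
```

View pics/tz.png

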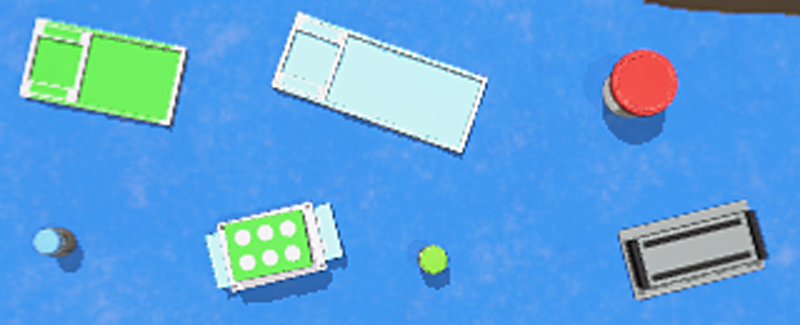

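View pics/sz.png

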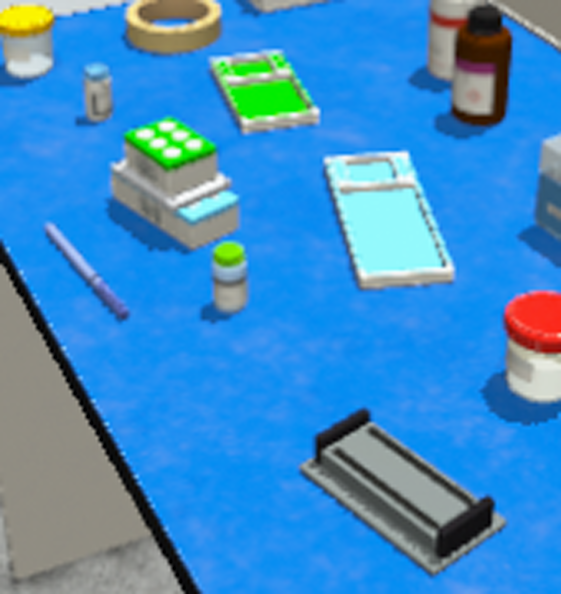

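```bash
cat >> h.py <<'E'
def unproj(uv,c,z):
    m=env.camera_model(c); uv=np.atleast_2d(uv).astype(float)
    K=np.array([[m["fx"],0,m["cx"]],[0,m["fy"],m["cy"]],[0,0,1]])
    s=cv2.undistortPoints(uv.reshape(-1,1,2),K,np.array([m["k1"],0,0,0,0])).reshape(-1,2)
    R,t=m["view"][:3,:3],m["view"][:3,3]; C=-R.T@t
    d=np.c_[s,np.ones(len(s))]@R
    return C+d*((z-C[2])/d[:,2])[:,None]
def colour(im,c,win,hlo,hhi,smin=80,vmin=80):
    h=cv2.cvtColor(im,cv2.COLOR_RGB2HSV); m=(h[...,0]>=hlo)&(h[...,0]<=hhi)&(h[...,1]>=smin)&(h[...,2]>=vmin)
    o=np.zeros_like(m); x0,y0,x1,y1=win; o[y0:y1,x0:x1]=m[y0:y1,x0:x1]; return o
def rect(m,c,z):
    cs=max(cv2.findContours(m.astype(np.uint8),0,2)[0],key=cv2.contourArea)
    # sub-pixel-ish: use filled upscaled
    M=cv2.resize(m.astype(np.uint8)*255,None,fx=4,fy=4,interpolation=cv2.INTER_LINEAR)>127
    p=cv2.findNonZero(M.astype(np.uint8)).reshape(-1,2); p=(p+.5)/4-.5
    w=unproj(p,c,z)[:,:2].astype(np.float32); r=cv2.minAreaRect(w); return r
def plan(x,y,z,a):
    """deltas in tool axes to tcp x,y,z with jaw axis along world angle a"""
    s=env.state(); yaw=s["tcp_rot"][2]; p=s["eef_pos"]
    ty=min([a+np.pi/2,a-np.pi/2],key=lambda q:abs((q-yaw+np.pi)%(2*np.pi)-np.pi))
    dy=(ty-yaw+np.pi)%(2*np.pi)-np.pi
    d=np.array([x,y,z])-p
    X=np.array([np.cos(ty),np.sin(ty)]);Y=np.array([np.sin(ty),-np.cos(ty)])
    print("turn frac",round(-dy/np.pi,4),"then x,y,z frac",round(d[:2]@X/400,4),round(d[:2]@Y/400,4),round(-d[2]/400,4),"| pos",p.round(1),"yaw",round(yaw,3),"open",round(s["opening"],3),"F",s["ft_force"].round(1),"t",s["t"])
E
python3 - <<'E'
from h import *
im=env.read_camera("top"); si=env.read_camera("side")
g=colour(im,"top",(205,210,275,265),45,75)
print("gc",rect(g,"top",68))
g=colour(im,"top",(290,230,315,258),35,75); print("gv",rect(g,"top",49)); 
print("gv c",unproj(np.argwhere(g)[:,::-1].mean(0),"top",49), g.sum())
b=colour(im,"top",(140,225,158,250),85,103,60); print("bv c",unproj(np.argwhere(b)[:,::-1].mean(0),"top",49),b.sum())
g=colour(si,"side",(258,228,280,243),35,75); print("gv side",unproj(np.argwhere(g)[:,::-1].mean(0),"side",44),g.sum())
g=colour(im,"top",(130,140,215,200),45,75); print("gcar",rect(g,"top",8))
for n,(u,v) in dict(amber=(225,80),white=(180,68),red=(386,172),yellow=(86,250)).items(): print(n,unproj((u,v),"top",80).round())
for t,z in (("green_carrier",0),("spacer_plate",30)):
  for c in("top","side"):
    for k in range(2):
      r=env.masks_of(t,c)
      if r: print(t,c,[fit(MOD[t](z),{c:r[0]["region"]},s) for s in (((600,239,-.18),) if z==0 else ((446,83,.25),))],r[0]["confidence"])
E
```

```text
gc ((446.5941467285156, 84.10936737060547), (48.70780563354492, 66.91133117675781), 11.919307708740234)
gv ((435.9800109863281, -54.573150634765625), (24.856290817260742, 22.862560272216797), 0.3356577455997467)
gv c [[436.19394137 -54.4813951   49.        ]] 100
bv c [[449.1855075  271.96896169  49.        ]] 81
gv side [[436.56591966 -56.68782197  44.        ]] 57
gcar ((601.18115234375, 239.87255859375), (128.1719512939453, 72.38528442382812), 79.33574676513672)
amber [[778. 114.  80.]]
white [[802. 209.  80.]]
red [[ 586. -224.   80.]]
yellow [[419. 385.  80.]]
green_carrier top [(array([ 6.00429303e+02,  2.39290530e+02, -1.78192424e-01]), np.float64(0.9636347575159742))] 0.91
green_carrier top [(array([ 6.00429303e+02,  2.39290530e+02, -1.78192424e-01]), np.float64(0.9636347575159742))] 0.91
green_carrier side [(array([ 6.04826125e+02,  2.42174680e+02, -2.07036749e-01]), np.float64(0.967169769747714))] 0.97
green_carrier side [(array([ 6.04826125e+02,  2.42174680e+02, -2.07036749e-01]), np.float64(0.967169769747714))] 0.97
spacer_plate top [(array([4.45006715e+02, 8.27874468e+01, 2.53236639e-01]), np.float64(0.6116952488051729))] 0.91
spacer_plate top [(array([4.45006715e+02, 8.27874468e+01, 2.53236639e-01]), np.float64(0.6116952488051729))] 0.91
spacer_plate side [(array([4.46791306e+02, 8.10788229e+01, 2.64958423e-01]), np.float64(0.697325327510917))] 0.71
spacer_plate side [(array([4.46791306e+02, 8.10788229e+01, 2.64958423e-01]), np.float64(0.697325327510917))] 0.71
```

```bash
python3 -c "
from h import *
plan(446.5,84,150,.21)"
```

```text
turn frac 0.2929 then x,y,z frac -1.2705 0.1889 0.1617 | pos [266.7 565.3 214.7] yaw 2.701 open 1.0 F [ 0.  -0.5 -0.4] t 2.3
```

```bash
python3 -m pendant '[0,0,0,0.058,-0.4, 0,0,0,0.058,-0.4, 0,0,0,0.058,-0.4, 0,0,0,0.058,-0.4, 0,0,0,0.058,-0.4, -0.1,0.015,0,0,-0.4, -0.1,0.015,0,0,-0.4, -0.1,0.015,0,0,-0.4, -0.1,0.015,0,0,-0.4, -0.1,0.015,0,0,-0.4]'; python3 -m pendant '[-0.1,0.015,0,0,-0.4, -0.1,0.015,0,0,-0.4, -0.1,0.015,0,0,-0.4, -0.1,0.015,0,0,-0.4, -0.1,0.015,0,0,-0.4, -0.1,0.015,0,0,-0.4, -0.1,0.015,0,0,-0.4, -0.05,0,0.05,0,-0.4, 0,0,0.05,0,-0.4, 0,0,0,0,-0.4]';  python3 -c "
from h import *
plan(446.5,84,50,.21)"
```

```text
t: 3.55
eef_pos: [339.7, 375.4, 214.8]
tcp_rot: [3.141, -0.0, 1.79]
ft_force: [-0.1, 0.1, 0.7]
opening: 0.701
t: 4.8
eef_pos: [445.1, 92.6, 173.9]
tcp_rot: [-3.139, -0.0, 1.789]
ft_force: [0.2, 0.9, 0.2]
opening: 0.7
turn frac 0.0026 then x,y,z frac -0.0217 -0.001 0.3098 | pos [445.1  92.6 173.9] yaw 1.789 open 0.7 F [0.2 0.9 0.2] t 4.8
```

```bash
python3 -m pendant '[-0.0215,-0.001,0.06,0.0026,-0.6, 0,0,0.08,0,-0.6, 0,0,0.06,0,-0.6, 0,0,0.03,0,-0.6, 0,0,0,0,-0.6, 0,0,0,0,-0.6]';  python3 -c "
from h import *
plan(446.5,84,48,.21)
cv2.imwrite('pics/a1.png',cv2.resize(env.read_camera('side')[150:290,180:340,::-1],None,fx=4,fy=4))"
```

```text
t: 5.55
eef_pos: [447.5, 84.5, 83.5]
tcp_rot: [3.14, 0.0, 1.782]
ft_force: [0.2, -0.5, -0.5]
opening: 0.8
turn frac 0.0003 then x,y,z frac -0.0008 -0.0027 0.0888 | pos [447.5  84.5  83.5] yaw 1.782 open 0.8 F [ 0.2 -0.5 -0.5] t 5.55
```

View pics/a1.png

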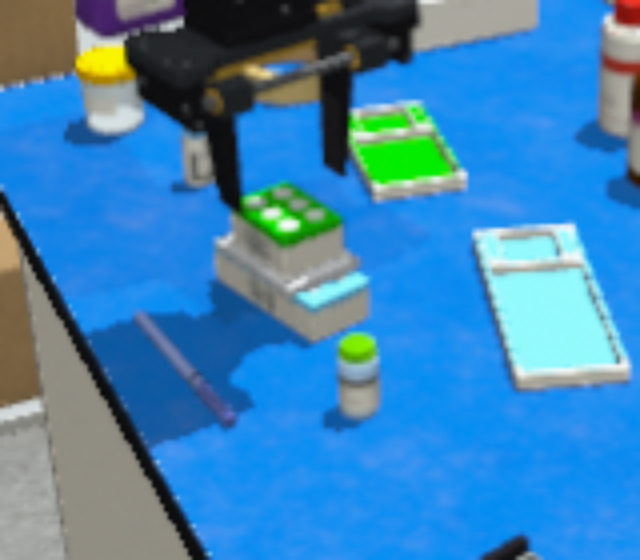

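The fingers straddle the green cartridge, with tips around (230,200) and (335,170) in the zoom. I lower and close.

```bash
python3 -m pendant '[-0.001,-0.0025,0.04,0,-0.6, 0,0,0.03,0,-0.6, 0,0,0.019,0,-0.6, 0,0,0,0,-0.6, 0,0,0,0,0.2, 0,0,0,0,0.2, 0,0,0,0,0.2, 0,0,0,0,0.2]';  python3 -c "
from h import *
plan(446.5,84,48,.21)"
```

```text
t: 6.6
eef_pos: [446.3, 83.8, 47.2]
tcp_rot: [3.141, 0.0, 1.782]
ft_force: [-0.5, 0.5, 2.4]
opening: 0.502
turn frac 0.0002 then x,y,z frac 0.0004 0.0006 -0.0019 | pos [446.3  83.8  47.2] yaw 1.782 open 0.502 F [-0.5  0.5  2.4] t 6.6
```

```bash
python3 -m pendant '[0,0,0,0,1, 0,0,-0.02,0,1, 0,0,-0.04,0,1, 0,0,-0.06,0,1, 0,0,-0.06,0,1, 0,0,-0.02,0,1, 0,0,0,0,1]';  python3 -c "
from h import *
a=-.19; c,s=np.cos(a),np.sin(a)
plan(601.5+23*s,240-23*c,60,a)
cv2.imwrite('pics/a2.png',cv2.resize(env.read_camera('side')[150:290,180:340,::-1],None,fx=4,fy=4))"
```

```text
t: 7.48
eef_pos: [446.1, 83.8, 127.2]
tcp_rot: [3.141, 0.0, 1.782]
ft_force: [-0.1, 0.4, -2.1]
opening: 0.508
turn frac 0.1276 then x,y,z frac 0.3994 0.3078 0.1679 | pos [446.1  83.8 127.2] yaw 1.782 open 0.508 F [-0.1  0.4 -2.1] t 7.475
```

View pics/a2.png

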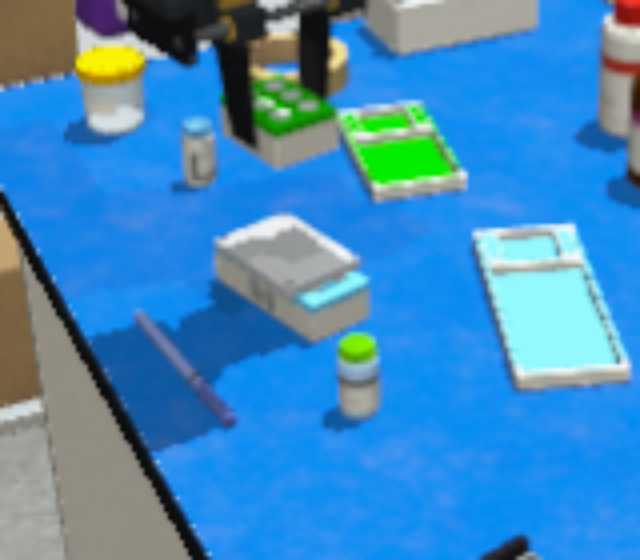

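The cartridge is lifted level at (280,120) in the zoom, and the plate stayed on the blue cartridge. I carry it over to the green carrier.

```bash
python3 -m pendant '[0,0,0,0.032,1, 0,0,0,0.032,1, 0,0,0,0.032,1, 0,0,0,0.0316,1, 0.03,0.023,0,0,1, 0.06,0.046,0,0,1, 0.06,0.046,0,0,1, 0.06,0.046,0,0,1, 0.06,0.046,0,0,1, 0.06,0.046,0,0,1]'; python3 -m pendant '[0.04,0.032,0,0,1, 0.03,0.023,0,0,1, 0,0,0.06,0,1, 0,0,0.06,0,1, 0,0,0.048,0,1, 0,0,0,0,1, 0,0,0,0,1]';  python3 -c "
from h import *
a=-.19; c,s=np.cos(a),np.sin(a)
plan(601.5+23*s,240-23*c,14,a)
cv2.imwrite('pics/a3.png',cv2.resize(env.read_camera('side')[130:270,200:360,::-1],None,fx=4,fy=4))
cv2.imwrite('pics/a3t.png',cv2.resize(env.read_camera('top')[110:230,110:230,::-1],None,fx=4,fy=4))"
```

```text
t: 8.78
eef_pos: [571.4, 195.7, 126.1]
tcp_rot: [-3.141, 0.0, 1.384]
ft_force: [-0.2, 0.0, -1.4]
opening: 0.499
t: 9.65
eef_pos: [597.8, 217.8, 60.4]
tcp_rot: [3.141, -0.0, 1.381]
ft_force: [-0.2, 0.4, -1.5]
opening: 0.503
turn frac 0.0 then x,y,z frac -0.0011 -0.0014 0.1161 | pos [597.8 217.8  60.4] yaw 1.381 open 0.503 F [-0.2  0.4 -1.5] t 9.65
```

View pics/a3.png

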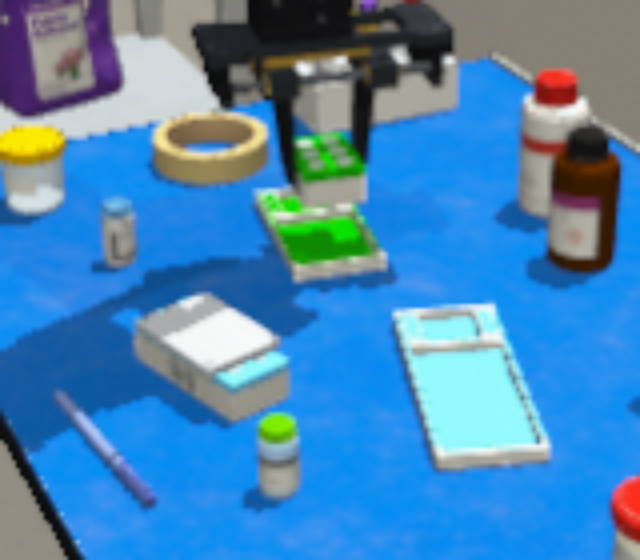

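View pics/a3t.png

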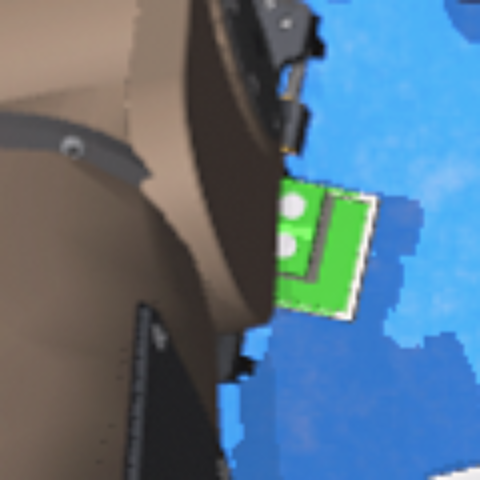

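The cartridge hangs over the large pocket, parallel with it, at (330,170) in the side zoom. I lower it.

```bash
python3 -m pendant '[-0.001,-0.0014,0.03,0,1, 0,0,0.03,0,1, 0,0,0.025,0,1, 0,0,0.02,0,1, 0,0,0.0075,0,1, 0,0,0,0,1, 0,0,0,0,1]';  python3 -c "
from h import *
a=-.19; c,s=np.cos(a),np.sin(a)
plan(601.5+23*s,240-23*c,14,a)
cv2.imwrite('pics/a4.png',cv2.resize(env.read_camera('side')[130:270,200:360,::-1],None,fx=4,fy=4))"
```

```text
t: 10.62
eef_pos: [596.9, 217.4, 15.2]
tcp_rot: [3.141, -0.0, 1.381]
ft_force: [0.4, 0.0, -0.9]
opening: 0.506
turn frac -0.0 then x,y,z frac 0.0001 0.0007 0.0029 | pos [596.9 217.4  15.2] yaw 1.381 open 0.506 F [ 0.4  0.  -0.9] t 10.625
```

View pics/a4.png

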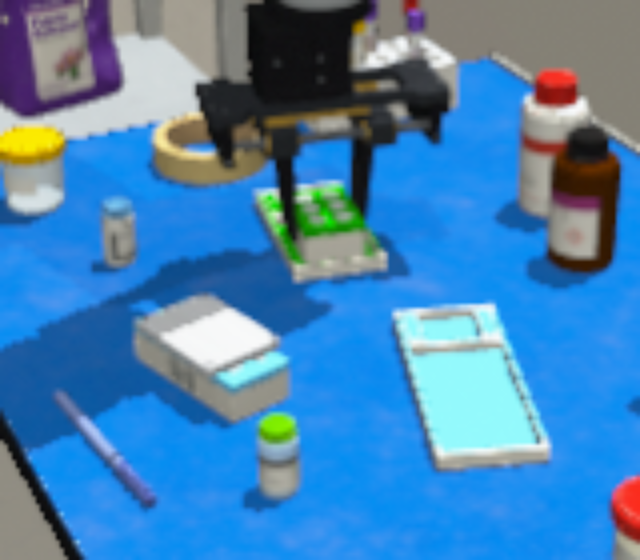

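```bash
python3 -m pendant '[0,0,0.004,0,1, 0,0,0,0,1, 0,0,0,0,1]'; python3 -m pendant '[0,0,0,0,-0.2, 0,0,0,0,-0.2, 0,0,0,0,-0.3, 0,0,-0.03,0,-0.3, 0,0,-0.06,0,-0.3, 0,0,-0.08,0,-0.3, 0,0,-0.08,0,-0.3, 0,0,0,0,-0.3, 0,0,0,0,-0.3]';  python3 -c "
from h import *
plan(445.5,82.5,120,.257)
cv2.imwrite('pics/a5.png',cv2.resize(env.read_camera('side')[130:270,200:360,::-1],None,fx=4,fy=4))"
```

```text
t: 11.05
eef_pos: [596.7, 217.4, 13.3]
tcp_rot: [3.141, -0.0, 1.381]
ft_force: [0.6, -0.7, -0.8]
opening: 0.502
t: 12.18
eef_pos: [596.5, 217.2, 113.2]
tcp_rot: [-3.142, -0.0, 1.381]
ft_force: [-0.0, 1.0, -0.3]
opening: 0.646
turn frac -0.1423 then x,y,z frac -0.2298 -0.4506 -0.0169 | pos [596.5 217.2 113.2] yaw 1.381 open 0.646 F [-0.   1.  -0.3] t 12.175
```

View pics/a5.png

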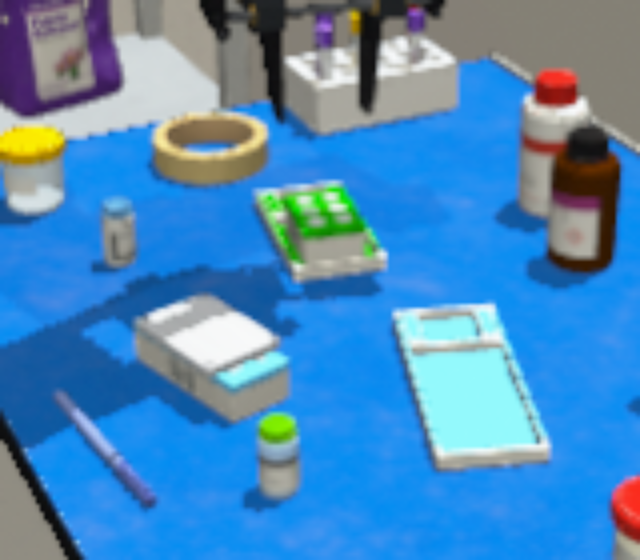

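The green cartridge sits flat in its pocket at (325,225). Next comes the plate.

```bash
python3 -m pendant '[0,0,0,-0.047,-0.7, 0,0,0,-0.047,-0.7, 0,0,0,-0.048,-0.7, -0.05,-0.1,0,0,-0.7, -0.05,-0.1,0,0,-0.7, -0.05,-0.1,0,0,-0.7, -0.05,-0.1,0,0,-0.7, -0.03,-0.05,0,0,-0.7, 0,0,0,0,-0.7, 0,0,0,0,-0.7]';  python3 - <<'E'
from h import *
for c in ('top','side'): 
    im=env.read_camera(c)
    cv2.imwrite(f'pics/b_{c}.png',im[:,:,::-1])
    r=env.masks_of("spacer_plate",c)
    print([(q["confidence"],q["region"].sum(),[np.round(fit(MOD["spacer_plate"](30),{c:q["region"]},(446,83,s)) [0],3)for s in(.25,.18)],fit(MOD["spacer_plate"](30),{c:q["region"]},(446,83,.25))[1]) for q in r])
plan(445.5,82.5,60,.257)
E
```

```text
t: 13.48
eef_pos: [446.6, 83.1, 113.0]
tcp_rot: [3.141, -0.0, 1.827]
ft_force: [-0.3, 0.1, 0.3]
opening: 0.848
[(0.16, np.int64(56), [array([4.46e+02, 8.30e+01, 2.50e-01]), array([4.46e+02, 8.30e+01, 1.80e-01])], np.float64(0.0))]
[(0.82, np.int64(449), [array([4.48538e+02, 8.52460e+01, 2.39000e-01]), array([4.48441e+02, 8.52930e+01, 2.40000e-01])], np.float64(0.9306210942481826))]
turn frac -0.0001 then x,y,z frac -0.0012 -0.0022 0.1325 | pos [446.2  83.2 113. ] yaw 1.827 open 0.852 F [-0.4 -0.1  0.1] t 13.675
```

View pics/b_side.png

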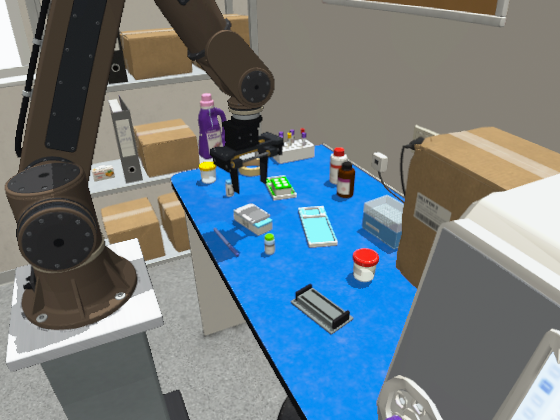

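View pics/b_top.png

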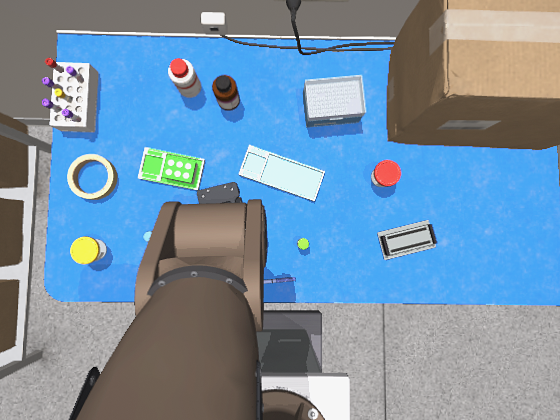

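The top view shows the green cartridge well centred in its pocket at (180,169). The side view shows the plate at (253,215) between the fingers.

```bash
python3 -m pendant '[0,-0.0005,0.06,0.002,-0.7, 0,0,0.06,0,-0.7, 0,0,0.05,0,-0.7, 0,0,0.04,0,-0.7, 0,0,0.019,0,-0.7, 0,0,0,0,-0.7, 0,0,0,0,-0.7]';  python3 - <<'E'
from h import *
plan(446.5,83.5,21,.253)
cv2.imwrite('pics/b2.png',cv2.resize(env.read_camera('side')[150:290,180:340,::-1],None,fx=4,fy=4))
E
```

```text
t: 14.55
eef_pos: [446.0, 82.8, 22.1]
tcp_rot: [3.141, 0.0, 1.821]
ft_force: [-0.0, 0.2, 0.4]
opening: 0.847
turn frac -0.001 then x,y,z frac 0.0014 0.0017 0.0027 | pos [446.   82.8  22.1] yaw 1.821 open 0.847 F [-0.   0.2  0.4] t 14.55
```

View pics/b2.png

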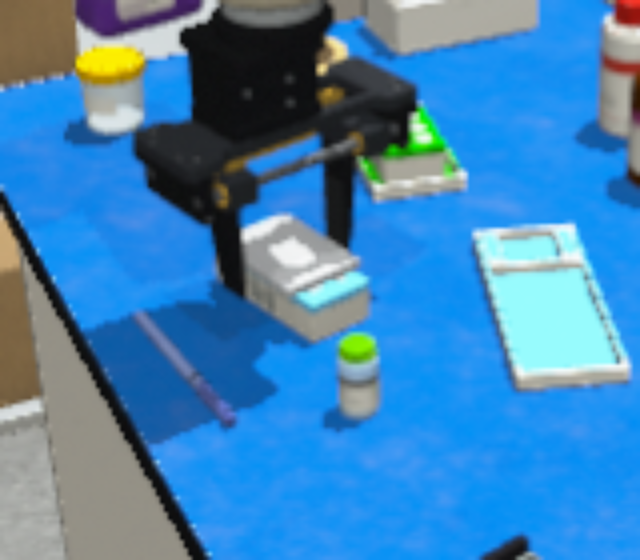

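```bash
python3 -m pendant '[0.001,0.001,0,0,0, 0,0,0,0,0, 0,0,0,0,0, 0,0,0,0,0, 0,0,0,0,1, 0,0,0,0,1]'; python3 -m pendant '[0,0,-0.02,0,1, 0,0,-0.04,0,1, 0,0,-0.06,0,1, 0,0,-0.08,0,1, 0,0,-0.05,0,1, 0,0,0,0,1]'
python3 - <<'E'
from h import *
plan(446.8,-289.9,60,.245)
cv2.imwrite('pics/b3.png',cv2.resize(env.read_camera('side')[150:290,180:340,::-1],None,fx=4,fy=4))
E
```

```text
t: 15.35
eef_pos: [446.1, 83.2, 21.8]
tcp_rot: [3.141, 0.0, 1.821]
ft_force: [-0.6, 0.3, 5.8]
opening: 0.628
t: 16.1
eef_pos: [446.4, 83.2, 122.8]
tcp_rot: [3.139, 0.001, 1.821]
ft_force: [0.6, 0.8, -1.3]
opening: 0.63
turn frac 0.0015 then x,y,z frac -0.9052 -0.2252 0.157 | pos [446.4  83.2 122.8] yaw 1.821 open 0.63 F [ 0.6  0.8 -1.3] t 16.1
```

View pics/b3.png

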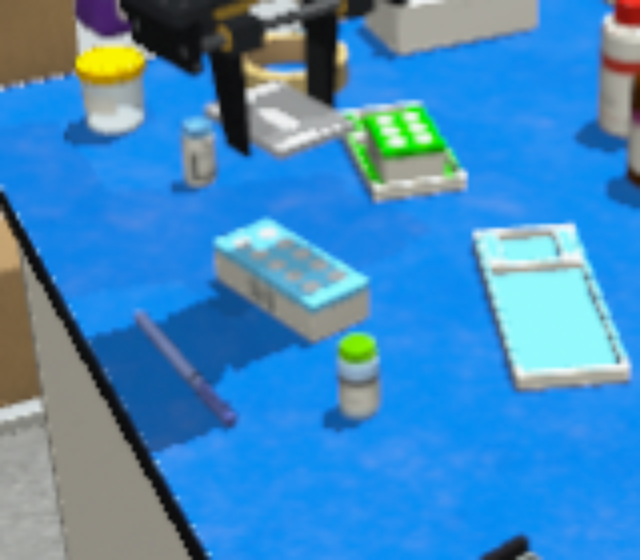

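The plate hangs level in the jaws at (285,120), and the blue cartridge is uncovered and undisturbed. I carry the plate to the stand.

```bash
python3 -m pendant '[-0.03,-0.0075,0,0.0015,1, -0.06,-0.015,0,0,1, -0.075,-0.0187,0,0,1, -0.075,-0.0187,0,0,1, -0.075,-0.0187,0,0,1, -0.075,-0.0187,0,0,1, -0.075,-0.0187,0,0,1, -0.075,-0.0187,0,0,1, -0.075,-0.0187,0,0,1, -0.075,-0.0187,0,0,1]'; python3 -m pendant '[-0.075,-0.0187,0,0,1, -0.06,-0.015,0,0,1, -0.05,-0.0125,0,0,1, -0.03,-0.0075,0,0,1, 0,0,0.06,0,1, 0,0,0.05,0,1, 0,0,0.03,0,1, 0,0,0,0,1, 0,0,0,0,1]'
python3 - <<'E'
from h import *
plan(446.8,-289.9,11,.245)
cv2.imwrite('pics/b4.png',cv2.resize(env.read_camera('side')[220:360,230:390,::-1],None,fx=4,fy=4))
cv2.imwrite('pics/b4t.png',cv2.resize(env.read_camera('top')[170:310,330:490,::-1],None,fx=4,fy=4))
E
```

```text
t: 17.4
eef_pos: [445.3, -202.8, 120.5]
tcp_rot: [-3.14, -0.001, 1.815]
ft_force: [1.4, -0.1, -1.5]
opening: 0.627
t: 18.52
eef_pos: [446.5, -290.0, 66.1]
tcp_rot: [3.141, 0.001, 1.816]
ft_force: [-0.8, -0.1, -0.3]
opening: 0.626
turn frac 0.0001 then x,y,z frac 0.0001 0.0009 0.1378 | pos [ 446.5 -290.    66.1] yaw 1.816 open 0.626 F [-0.8 -0.1 -0.3] t 18.525
```

View pics/b4.png

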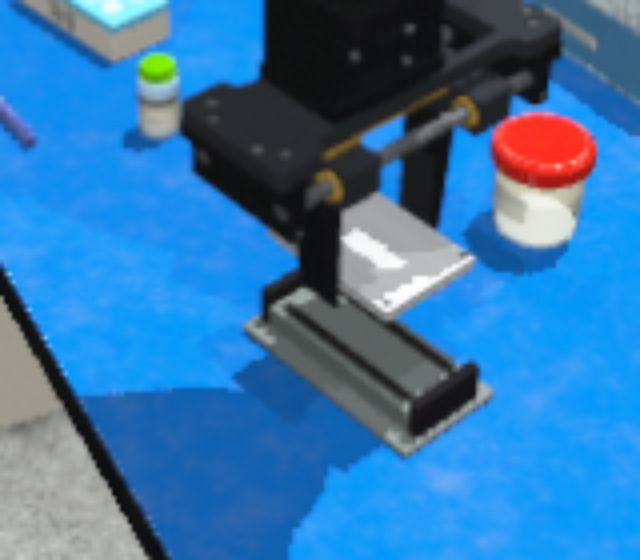

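View pics/b4t.png

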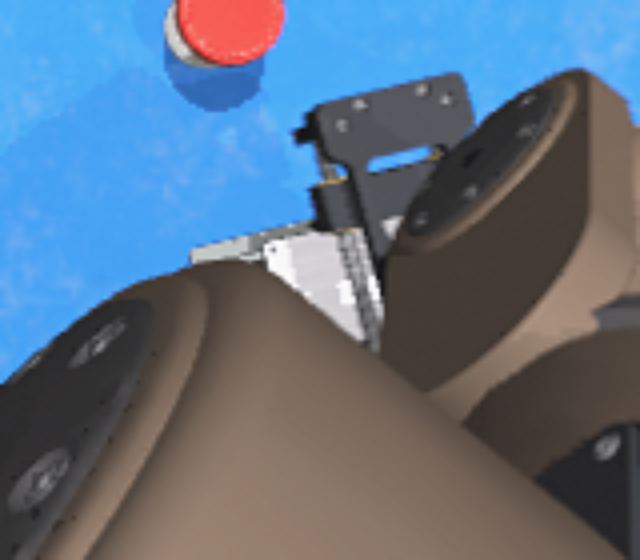

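The plate is roughly aligned over the stand. I measure its along-length position in the grip before lowering.

Run:
```python
from h import *
im=env.read_camera("side")
r=env.masks_of("spacer_plate","side")
q=r[0]; print(q["confidence"],q["region"].sum())
# length fit via corner points: print projected nominal box for comparison
f=fit(MOD["spacer_plate"](74.3),{"side":q["region"]},(446.8,-290,.245)); print(f)
r=env.masks_of("spacer_stand","side"); print(r[0]["confidence"], fit(stand,{"side":r[0]["region"]},(446.8,-290,.245)))
o=cv2.resize(im[220:360,230:390,::-1],None,fx=5,fy=4*1.25,interpolation=cv2.INTER_CUBIC)
def draw(P,col):
    u=(proj(P,"side")-[230,220]+.5)*5
    cv2.polylines(o,[cv2.convexHull(u.astype(np.int32))],True,col,1)
draw(box(60,84,8,446.5,-290,.245,74.3),(0,0,255)); draw(box(60,84,8,446.8,-289.9,.245,18),(0,255,255))
draw(box(64,120,5,446.8,-289.9,.245,0),(0,255,0)); draw(box(44,100,.1,446.8,-289.9,.245,18),(255,0,255))
cv2.imwrite("pics/b5.png",o[:600])
```

```text
0.92 631
(array([ 4.47633141e+02, -2.91560642e+02,  1.67826074e-01]), np.float64(0.6416661650514657))
0.85 (array([ 4.45543587e+02, -2.90147984e+02,  2.41062840e-01]), np.float64(0.8834007790930751))
```

View pics/b5.png

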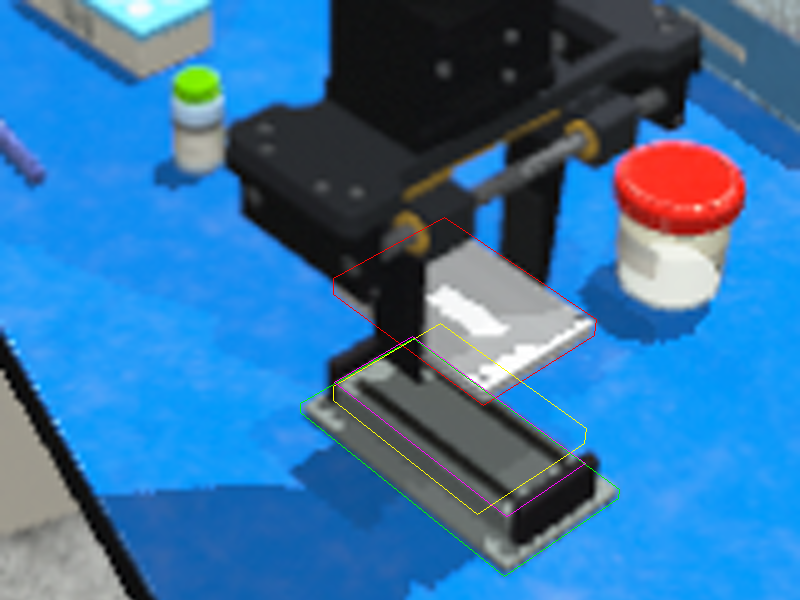

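The projected plate (red) and stand (green and magenta) both match the picture to about a pixel. I lower it.

```bash
python3 -m pendant '[0,0,0.04,0,1, 0,0,0.04,0,1, 0,0,0.03,0,1, 0,0,0.015,0,1, 0,0,0.01,0,1, 0,0,0,0,1, 0,0,0,0,1]'; python3 -m pendant '[0,0,0.003,0,1, 0,0,0,0,1, 0,0,0,0,1]'
python3 - <<'E'
from h import *
plan(446.8,-289.9,10.3,.245)
E
```

```text
t: 19.65
eef_pos: [446.4, -290.0, 11.9]
tcp_rot: [3.141, 0.0, 1.816]
ft_force: [-0.3, 0.5, -0.4]
opening: 0.625
t: 20.02
eef_pos: [446.2, -289.9, 10.5]
tcp_rot: [3.141, 0.0, 1.816]
ft_force: [-0.6, 0.4, -1.2]
opening: 0.628
turn frac -0.0 then x,y,z frac -0.0003 0.0014 0.0004 | pos [ 446.2 -289.9   10.5] yaw 1.816 open 0.628 F [-0.6  0.4 -1.2] t 20.025
```

```bash
python3 -m pendant '[0,0,0.001,0,1, 0,0,0,0,1]'; python3 -m pendant '[0,0,0,0,-0.7, 0,0,0,0,-0.7, 0,0,0,0,-0.7, 0,0,0,0,-0.7, 0,0,-0.03,0,-0.7, 0,0,-0.06,0,-0.7, 0,0,-0.1,0,-0.7, 0,0,-0.1,0,-0.7, 0,0,0,0,-0.7, 0,0,0,0,-0.7]'
python3 - <<'E'
from h import *
im=env.read_camera("side")
o=cv2.resize(im[220:340,230:390,::-1],None,fx=5,fy=5,interpolation=cv2.INTER_CUBIC); cv2.imwrite("pics/b6.png",o)
r=env.masks_of("spacer_plate","side"); print(r[0]["confidence"], fit(MOD["spacer_plate"](18),{"side":r[0]["region"]},(446.8,-290,.245)))
plan(446.5,82.5,90,.27)
E
```

```text
t: 20.27
eef_pos: [446.2, -289.9, 10.0]
tcp_rot: [3.142, -0.0, 1.816]
ft_force: [-1.0, 0.2, -1.8]
opening: 0.631
t: 21.52
eef_pos: [446.0, -289.7, 126.1]
tcp_rot: [3.141, 0.0, 1.816]
ft_force: [0.5, -1.2, 0.1]
opening: 0.851
0.72 (array([ 4.468e+02, -2.900e+02,  2.450e-01]), np.float64(0.0))
turn frac -0.008 then x,y,z frac 0.8961 0.2498 0.0881 | pos [ 445.8 -289.6  125.2] yaw 1.816 open 0.852 F [0.9 0.8 0.2] t 21.625
```

View pics/b6.png

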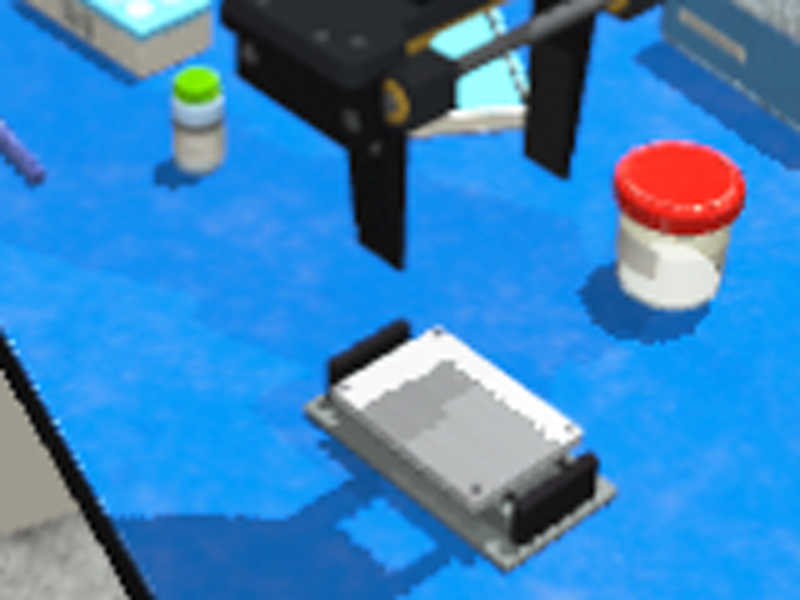

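The plate lies flat between the stops, centred and lengthwise at (460,420). The network's box here was a false hit, so I go by the picture. Next is the blue cartridge, now unoccluded.

Run:
```python
from h import *
for c in("side","top"):
    im=env.read_camera(c)
    for t,g in(("blue_cartridge",(446,82.5,.27)),("green_vial",(436,-55)),("blue_vial",(450,271))):
        r=env.masks_of(t,c)
        for q in r[:2]: print(t,c,q["confidence"],fit(MOD[t](0),{c:q["region"]},g))
```

```text
blue_cartridge side 0.78 (array([4.48613020e+02, 8.25981183e+01, 2.62870968e-01]), np.float64(0.9631630648330058))
green_vial side 0.62 (array([437.65842605, -57.76906157]), np.float64(0.8890418502202643))
blue_vial side 0.63 (array([451.56362915, 271.21260071]), np.float64(0.899671052631579))
blue_vial side 0.28 (array([450., 271.]), np.float64(0.0))
blue_cartridge top 0.74 (array([4.46395488e+02, 8.27328300e+01, 2.62464037e-01]), np.float64(0.967147063381373))
blue_vial top 0.49 (array([448.45274997, 270.82715833]), np.float64(0.9225225225225225))
```

```bash
python3 -m pendant '[0,0,0,-0.0057,-0.6, 0.05,0.014,0,0,-0.6, 0.1,0.0275,0,0,-0.6, 0.1,0.0275,0,0,-0.6, 0.1,0.0275,0,0,-0.6, 0.1,0.0275,0,0,-0.6, 0.1,0.0275,0,0,-0.6, 0.1,0.0275,0,0,-0.6, 0.1,0.0275,0,0,-0.6, 0.1,0.0275,0,0,-0.6]'; python3 -m pendant '[0.05,0.014,0,0,-0.6, 0,0,0.06,0,-0.6, 0,0,0.06,0,-0.6, 0,0,0,0,-0.6, 0,0,0,0,-0.6]'; python3 -c "
from h import *
plan(447.3,82.7,10,.263)"
```

```text
t: 23.28
eef_pos: [447.3, 64.9, 126.2]
tcp_rot: [3.141, -0.0, 1.834]
ft_force: [0.8, 0.0, -0.2]
opening: 0.801
t: 23.9
eef_pos: [448.4, 83.8, 78.7]
tcp_rot: [3.141, 0.0, 1.834]
ft_force: [0.4, 0.6, 0.4]
opening: 0.8
turn frac 0.0001 then x,y,z frac -0.0021 -0.0033 0.1717 | pos [448.4  83.8  78.7] yaw 1.834 open 0.8 F [0.4 0.6 0.4] t 23.9
```

```bash
python3 -m pendant '[-0.002,-0.0033,0.05,0,-0.6, 0,0,0.05,0,-0.6, 0,0,0.04,0,-0.6, 0,0,0.031,0,-0.6, 0,0,0,0,-0.6, 0,0,0,0,0.2, 0,0,0,0,0.2, 0,0,0,0,0.2, 0,0,0,0,1, 0,0,0,0,1]'; python3 -m pendant '[0,0,-0.02,0,1, 0,0,-0.04,0,1, 0,0,-0.06,0,1, 0,0,-0.06,0,1, 0,0,-0.02,0,1, 0,0,0,0,1]'; python3 -c "
from h import *
a=-.335; c,s=np.cos(a),np.sin(a)
plan(595.3+23*s,-7.3-23*c,60,a)
cv2.imwrite('pics/c1.png',cv2.resize(env.read_camera('side')[150:290,180:340,::-1],None,fx=4,fy=4))"
```

```text
t: 25.15
eef_pos: [447.5, 82.4, 9.9]
tcp_rot: [3.141, 0.0, 1.834]
ft_force: [-0.5, 0.1, 6.2]
opening: 0.502
t: 25.9
eef_pos: [447.4, 82.4, 89.8]
tcp_rot: [3.141, 0.0, 1.834]
ft_force: [-0.3, -0.0, -0.8]
opening: 0.502
turn frac 0.1903 then x,y,z frac -0.1477 0.4229 0.0745 | pos [447.4  82.4  89.8] yaw 1.834 open 0.502 F [-0.3 -0.  -0.8] t 25.9
```

View pics/c1.png

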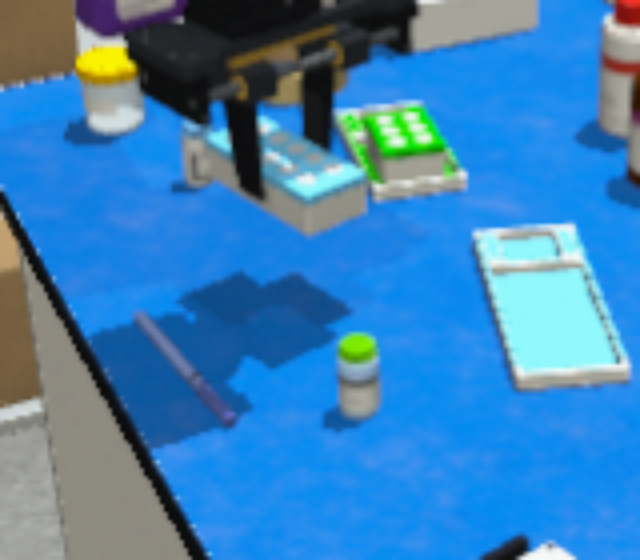

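The blue cartridge is lifted level at (280,170). I move it to its carrier.

```bash
python3 -m pendant '[0,0,0,0.03,1, 0,0,0,0.04,1, 0,0,0,0.04,1, 0,0,0,0.04,1, 0,0,0,0.0403,1, -0.01,0.03,0,0,1, -0.02,0.055,0,0,1, -0.02,0.055,0,0,1, -0.02,0.055,0,0,1, -0.02,0.055,0,0,1]'; python3 -m pendant '[-0.02,0.055,0,0,1, -0.02,0.055,0,0,1, -0.0105,0.035,0,0,1, -0.007,0.028,0,0,1, 0,0,0.04,0,1, 0,0,0.02,0,1, 0,0,0,0,1, 0,0,0,0,1]'
python3 - <<'E'
from h import *
a=-.335; c,s=np.cos(a),np.sin(a)
plan(595.3+23*s,-7.3-23*c,14.5,a)
p=env.state()["eef_pos"]
im=env.read_camera("side")
o=cv2.resize(im[160:280,240:390,::-1],None,fx=5,fy=5,interpolation=cv2.INTER_CUBIC)
def draw(P,col):
    u=(proj(P,"side")-[240,160]+.5)*5
    cv2.polylines(o,[cv2.convexHull(u.astype(np.int32))],True,col,1)
draw(box(48,112,30,p[0],p[1],a,p[2]-10),(0,0,255))
draw(box(72,182,12,595.3,-7.3,a,0),(0,255,0))
cv2.imwrite("pics/c2.png",o)
E
```

```text
t: 27.2
eef_pos: [531.6, 13.8, 89.3]
tcp_rot: [3.141, -0.0, 1.237]
ft_force: [0.0, -0.1, -1.9]
opening: 0.5
t: 28.2
eef_pos: [587.7, -28.7, 65.7]
tcp_rot: [-3.142, -0.0, 1.236]
ft_force: [0.9, 0.4, -1.7]
opening: 0.508
turn frac 0.0002 then x,y,z frac -0.0008 0.0004 0.1281 | pos [587.7 -28.7  65.7] yaw 1.236 open 0.508 F [ 0.9  0.4 -1.7] t 28.2
```

View pics/c2.png

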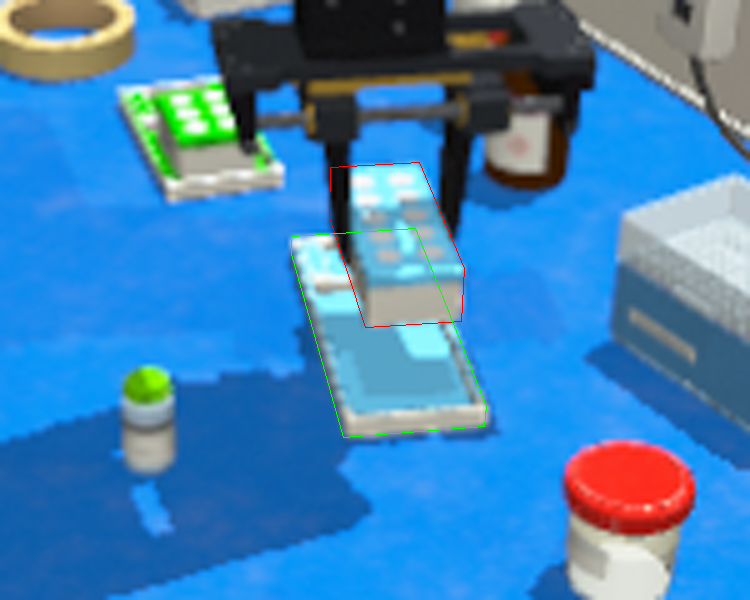

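The held cartridge and the carrier both match their models. I lower it.

```bash
python3 -m pendant '[-0.001,0,0.03,0,1, 0,0,0.04,0,1, 0,0,0.03,0,1, 0,0,0.02,0,1, 0,0,0.007,0,1, 0,0,0,0,1, 0,0,0,0,1]'; python3 -c "
from h import *
a=-.335; c,s=np.cos(a),np.sin(a)
plan(595.3+23*s,-7.3-23*c,14.2,a)"
```

```text
t: 29.12
eef_pos: [587.9, -29.4, 15.2]
tcp_rot: [3.141, -0.0, 1.236]
ft_force: [0.1, 0.6, -2.0]
opening: 0.505
turn frac 0.0 then x,y,z frac 0.0007 -0.0006 0.0025 | pos [587.9 -29.4  15.2] yaw 1.236 open 0.505 F [ 0.1  0.6 -2. ] t 29.125
```

```bash
python3 -m pendant '[0,0,0.0025,0,1, 0,0,0,0,1, 0,0,0,0,1]'; python3 -m pendant '[0,0,0,0,-0.2, 0,0,0,0,-0.2, 0,0,0,0,-0.3, 0,0,-0.03,0,-0.3, 0,0,-0.06,0,-0.3, 0,0,-0.1,0,-0.3, 0,0,-0.08,0,-0.3, 0,0,0,0,-0.3, 0,0,0,0,-0.3]'
python3 - <<'E'
from h import *
im=env.read_camera("side")
o=cv2.resize(im[160:280,240:390,::-1],None,fx=5,fy=5,interpolation=cv2.INTER_CUBIC); cv2.imwrite("pics/c3.png",o)
plan(436.6,-56,100,-.0)
E
```

```text
t: 29.5
eef_pos: [587.7, -29.3, 13.9]
tcp_rot: [3.141, -0.0, 1.236]
ft_force: [0.5, -0.3, -0.5]
opening: 0.504
t: 30.62
eef_pos: [587.3, -29.3, 121.8]
tcp_rot: [-3.141, -0.0, 1.236]
ft_force: [-0.5, 0.4, 0.2]
opening: 0.648
turn frac -0.1066 then x,y,z frac -0.0668 -0.3765 0.0532 | pos [587.2 -29.3 121.3] yaw 1.236 open 0.651 F [ 0.2 -0.4 -0.9] t 30.675
```

View pics/c3.png

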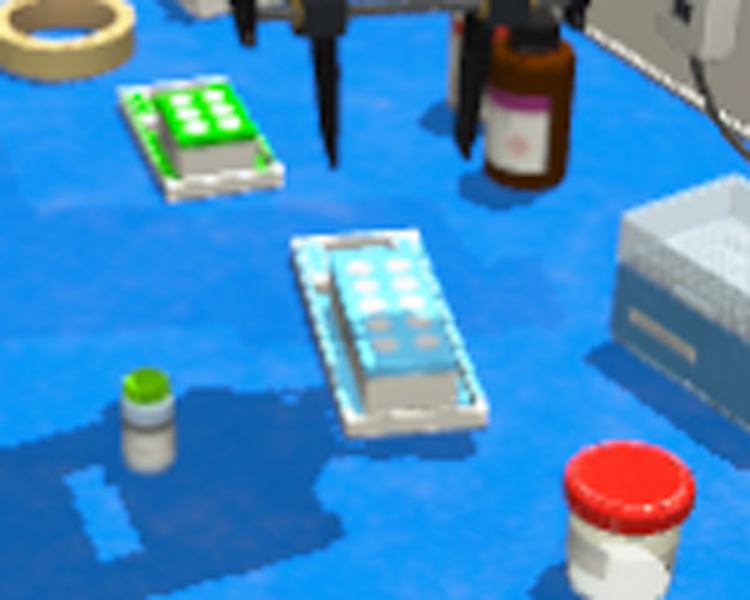

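The blue cartridge is flat in its pocket. Next is the green vial, with the current yaw kept.

```bash
python3 -c "
from h import *
plan(436.6,-56,14,-.335)"
```

```text
turn frac 0.0 then x,y,z frac -0.1869 -0.3336 0.2682 | pos [587.2 -29.3 121.3] yaw 1.236 open 0.651 F [ 0.2 -0.4 -0.9] t 30.675
```

```bash
python3 -m pendant '[-0.047,-0.0834,0,0,-0.3, -0.047,-0.0834,0,0,-0.3, -0.047,-0.0834,0,0,-0.3, -0.0459,-0.0834,0,0,-0.3, 0,0,0.06,0,-0.3, 0,0,0.05,0,-0.3, 0,0,0,0,-0.3, 0,0,0,0,-0.3]'
python3 - <<'E'
from h import *
plan(436.6,-56,14,-.335)
for c in("side","top"):
    im=env.read_camera(c); p=env.state()["eef_pos"]
    print(proj([[436.6,-56,49],[p[0],p[1],49]],c))
    o=cv2.resize(im[170:270,220:320,::-1] if c=="side" else im[200:290,250:350,::-1],None,fx=5,fy=5,interpolation=cv2.INTER_CUBIC); cv2.imwrite(f"pics/d1{c}.png",o)
E
```

```text
t: 31.68
eef_pos: [437.1, -56.0, 77.9]
tcp_rot: [-3.141, -0.0, 1.236]
ft_force: [-1.2, 0.6, -0.5]
opening: 0.646
turn frac 0.0001 then x,y,z frac -0.0003 -0.0012 0.1598 | pos [437.1 -56.   77.9] yaw 1.236 open 0.646 F [-1.2  0.6 -0.5] t 31.675
[[268.76864309 234.90951767]
 [269.02145807 234.86020186]]
[[303.67513309 243.20511658]
 [303.7218277  242.87239141]]
```

View pics/d1side.png

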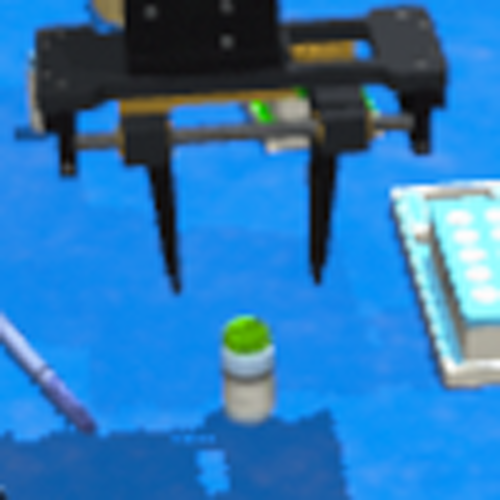

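The fingers straddle the vial at (247,365) in the zoom. I lower and close.

```bash
python3 -m pendant '[0,-0.001,0.05,0,-0.3, 0,0,0.05,0,-0.3, 0,0,0.04,0,-0.3, 0,0,0.019,0,-0.3, 0,0,0,0,-0.3, 0,0,0,0,0.3, 0,0,0,0,0.3, 0,0,0,0,0.6, 0,0,0,0,1, 0,0,0,0,1]'; python3 -m pendant '[0,0,0,0,1, 0,0,-0.03,0,1, 0,0,-0.06,0,1, 0,0,-0.08,0,1, 0,0,-0.05,0,1, 0,0,0,0,1]'
python3 - <<'E'
from h import *
a=-.19; c,s=np.cos(a),np.sin(a)
plan(601.5-43*s,240+43*c,60,a)
im=env.read_camera("side")
cv2.imwrite("pics/d2.png",cv2.resize(im[170:270,220:320,::-1],None,fx=5,fy=5,interpolation=cv2.INTER_CUBIC))
E
```

```text
t: 33.02
eef_pos: [436.7, -55.9, 14.3]
tcp_rot: [3.141, -0.0, 1.236]
ft_force: [-0.4, 0.6, 2.8]
opening: 0.254
t: 33.78
eef_pos: [437.2, -56.1, 103.7]
tcp_rot: [3.138, -0.0, 1.236]
ft_force: [0.4, 0.2, 0.3]
opening: 0.249
turn frac -0.0461 then x,y,z frac 0.912 0.2635 0.1093 | pos [437.2 -56.1 103.7] yaw 1.236 open 0.249 F [0.4 0.2 0.3] t 33.775
```

View pics/d2.png

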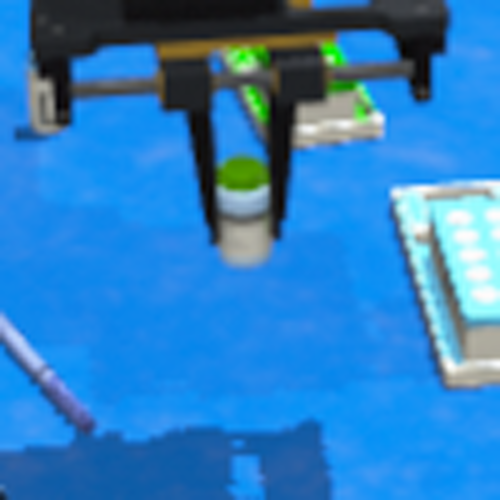

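The vial is held upright at (243,215). I carry it to the green well.

```bash
python3 -m pendant '[0,0,0,-0.023,1, 0,0,0,-0.0231,1, 0.04,0.0115,0,0,1, 0.08,0.023,0,0,1, 0.08,0.023,0,0,1, 0.08,0.023,0,0,1, 0.08,0.023,0,0,1, 0.08,0.023,0,0,1, 0.08,0.023,0,0,1, 0.08,0.023,0,0,1]'; python3 -m pendant '[0.08,0.023,0,0,1, 0.08,0.023,0,0,1, 0.08,0.023,0,0,1, 0.04,0.012,0,0,1, 0.032,0.01,0,0,1, 0,0,0.05,0,1, 0,0,0.05,0,1, 0,0,0,0,1, 0,0,0,0,1]'
python3 - <<'E'
from h import *
a=-.19; c,s=np.cos(a),np.sin(a)
plan(601.5-43*s,240+43*c,18.5,a)
p=env.state()["eef_pos"]
im=env.read_camera("side")
o=cv2.resize(im[130:220,220:340,::-1],None,fx=6,fy=6,interpolation=cv2.INTER_CUBIC)
def draw(P,col):
    u=(proj(P,"side")-[220,130]+.5)*6
    cv2.polylines(o,[cv2.convexHull(u.astype(np.int32))],True,col,1)
draw(cyl(25,49,p[0],p[1],p[2]-14.3),(0,0,255)); draw(box(72,136,12,601.5,240,a),(255,0,0))
draw(box(42,42,.1,601.5-43*s,240+43*c,a,4),(255,0,255))
cv2.imwrite("pics/d3.png",o)
E
```

```text
t: 35.08
eef_pos: [549.9, 168.9, 101.4]
tcp_rot: [-3.141, 0.0, 1.379]
ft_force: [1.0, 0.1, -0.1]
opening: 0.251
t: 36.2
eef_pos: [609.3, 282.2, 62.6]
tcp_rot: [3.141, -0.0, 1.38]
ft_force: [-0.4, -0.5, -0.7]
opening: 0.251
turn frac -0.0002 then x,y,z frac 0.0002 0.0007 0.1102 | pos [609.3 282.2  62.6] yaw 1.38 open 0.251 F [-0.4 -0.5 -0.7] t 36.2
```

View pics/d3.png

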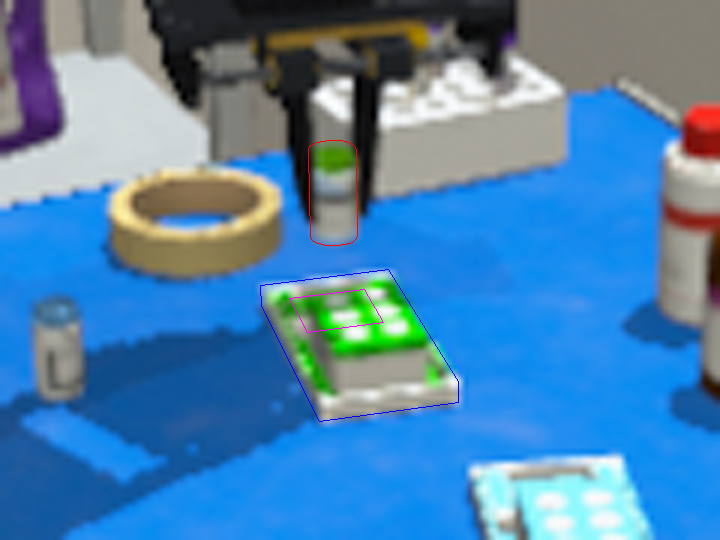

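```bash
python3 -m pendant '[0,0,0.03,0,1, 0,0,0.03,0,1, 0,0,0.025,0,1, 0,0,0.015,0,1, 0,0,0.007,0,1, 0,0,0,0,1, 0,0,0,0,1]'
python3 - <<'E'
from h import *
a=-.19; c,s=np.cos(a),np.sin(a)
plan(601.5-43*s,240+43*c,18.5,a)
E
```

```text
t: 37.12
eef_pos: [609.3, 282.5, 19.8]
tcp_rot: [3.141, -0.0, 1.381]
ft_force: [-0.7, -0.1, -0.3]
opening: 0.251
turn frac -0.0 then x,y,z frac -0.0004 0.001 0.0032 | pos [609.3 282.5  19.8] yaw 1.381 open 0.251 F [-0.7 -0.1 -0.3] t 37.125
```

```bash
python3 -m pendant '[0,0,0.003,0,1, 0,0,0,0,1, 0,0,0,0,1]'; python3 -m pendant '[0,0,0,0,0.3, 0,0,0,0,0, 0,0,0,0,0, 0,0,-0.03,0,0, 0,0,-0.06,0,0, 0,0,-0.1,0,0, 0,0,-0.05,0,0, 0,0,0,0,-0.3, 0,0,0,0,-0.3]'
python3 - <<'E'
from h import *
im=env.read_camera("side")
o=cv2.resize(im[130:220,220:340,::-1],None,fx=6,fy=6,interpolation=cv2.INTER_CUBIC)
cv2.imwrite("pics/d4.png",o)
plan(449.6,271.3,90,-.19)
E
```

```text
t: 37.5
eef_pos: [609.2, 282.4, 18.4]
tcp_rot: [3.141, -0.0, 1.381]
ft_force: [0.2, -0.2, 0.3]
opening: 0.249
t: 38.62
eef_pos: [608.7, 282.2, 113.7]
tcp_rot: [-3.141, 0.0, 1.381]
ft_force: [-0.0, 0.3, -0.4]
opening: 0.629
turn frac -0.0 then x,y,z frac -0.1018 -0.3853 0.0581 | pos [608.6 282.2 113.3] yaw 1.381 open 0.639 F [ 0.7  0.2 -1.2] t 38.675
```

View pics/d4.png

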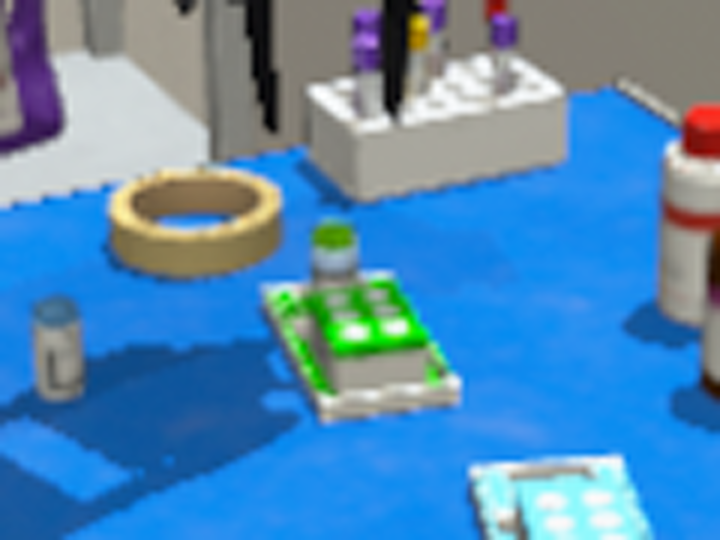

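The green vial stands upright in its well at (335,250). On to the blue vial.

```bash
python3 -m pendant '[-0.0254,-0.0963,0,0,-0.3, -0.0254,-0.0963,0,0,-0.3, -0.0254,-0.0963,0,0,-0.3, -0.0254,-0.0963,0,0,-0.3, 0,0,0.05,0,-0.3, 0,0,0.03,0,-0.3, 0,0,0,0,-0.3, 0,0,0,0,-0.3]'
python3 - <<'E'
from h import *
plan(449.6,271.3,14,-.19)
im=env.read_camera("side")
cv2.imwrite("pics/e1.png",cv2.resize(im[130:220,180:300,::-1],None,fx=6,fy=6,interpolation=cv2.INTER_CUBIC))
E
```

```text
t: 39.67
eef_pos: [450.5, 271.6, 82.2]
tcp_rot: [-3.141, 0.0, 1.38]
ft_force: [0.2, -0.7, -0.4]
opening: 0.651
turn frac -0.0001 then x,y,z frac -0.0011 -0.002 0.1705 | pos [450.5 271.6  82.2] yaw 1.38 open 0.651 F [ 0.2 -0.7 -0.4] t 39.675
```

View pics/e1.png

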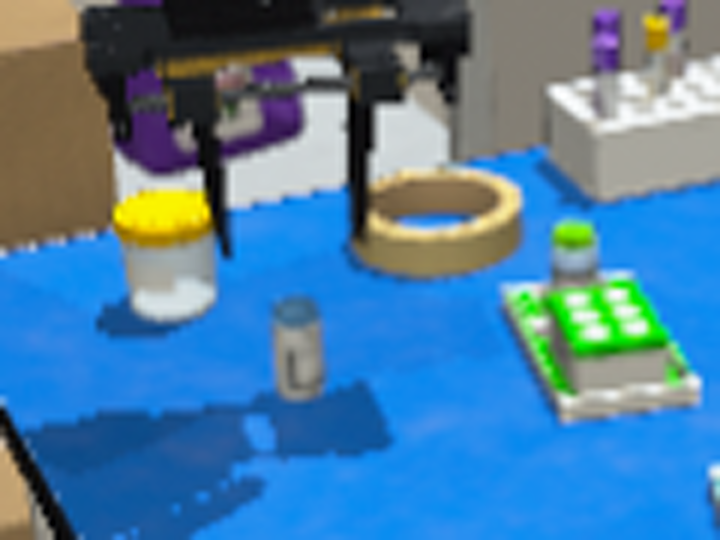

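```bash
python3 -m pendant '[-0.001,-0.001,0.05,0,-0.3, 0,0,0.05,0,-0.3, 0,0,0.045,0,-0.3, 0,0,0.0245,0,-0.3, 0,0,0,0,-0.3, 0,0,0,0,0.3, 0,0,0,0,0.3, 0,0,0,0,0.6, 0,0,0,0,1, 0,0,0,0,1]'; python3 -m pendant '[0,0,0,0,1, 0,0,-0.03,0,1, 0,0,-0.06,0,1, 0,0,-0.08,0,1, 0,0,-0.05,0,1, 0,0,0,0,1]'
python3 - <<'E'
from h import *
a=-.335; c,s=np.cos(a),np.sin(a)
plan(595.3-66*s,-7.3+66*c,60,a)
im=env.read_camera("side")
cv2.imwrite("pics/e2.png",cv2.resize(im[130:220,180:300,::-1],None,fx=6,fy=6,interpolation=cv2.INTER_CUBIC))
E
```

```text
t: 40.98
eef_pos: [449.7, 271.3, 14.6]
tcp_rot: [3.141, -0.0, 1.381]
ft_force: [0.7, 0.1, 2.8]
opening: 0.254
t: 41.72
eef_pos: [450.2, 271.5, 104.1]
tcp_rot: [3.139, -0.002, 1.381]
ft_force: [-0.1, 0.4, -0.4]
opening: 0.251
turn frac 0.0461 then x,y,z frac -0.3741 0.5719 0.1102 | pos [450.2 271.5 104.1] yaw 1.381 open 0.251 F [-0.1  0.4 -0.4] t 41.725
```

View pics/e2.png

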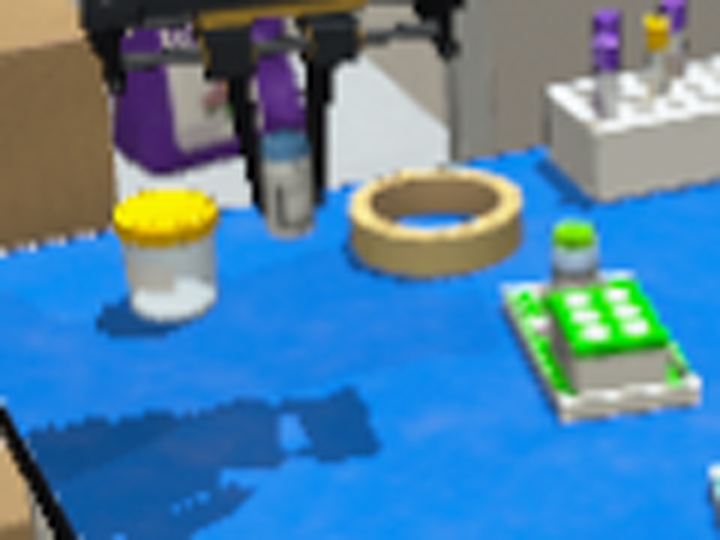

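The blue vial is held upright. I carry it to its well.

```bash
python3 -m pendant '[0,0,0,0.023,1, 0,0,0,0.0231,1, -0.02,0.0305,0,0,1, -0.04,0.0612,0,0,1, -0.04,0.0612,0,0,1, -0.04,0.0612,0,0,1, -0.04,0.0612,0,0,1, -0.04,0.0612,0,0,1, -0.04,0.0612,0,0,1, -0.04,0.0612,0,0,1]'; python3 -m pendant '[-0.04,0.0612,0,0,1, -0.02,0.03,0,0,1, -0.014,0.0216,0,0,1, 0,0,0.05,0,1, 0,0,0.05,0,1, 0,0,0,0,1, 0,0,0,0,1]'
python3 - <<'E'
from h import *
a=-.335; c,s=np.cos(a),np.sin(a)
plan(595.3-66*s,-7.3+66*c,18.8,a)
p=env.state()["eef_pos"]
im=env.read_camera("side")
o=cv2.resize(im[160:260,250:370,::-1],None,fx=6,fy=6,interpolation=cv2.INTER_CUBIC)
def draw(P,col):
    u=(proj(P,"side")-[250,160]+.5)*6
    cv2.polylines(o,[cv2.convexHull(u.astype(np.int32))],True,col,1)
draw(cyl(25,49,p[0],p[1],p[2]-14.6),(0,0,255)); draw(box(72,182,12,595.3,-7.3,a),(255,0,0))
draw(box(42,42,.1,595.3-66*s,-7.3+66*c,a,4),(255,0,255))
cv2.imwrite("pics/e3.png",o)
E
```

```text
t: 43.02
eef_pos: [584.1, 95.8, 101.7]
tcp_rot: [-3.141, 0.0, 1.237]
ft_force: [0.6, -0.1, -1.1]
opening: 0.254
t: 43.9
eef_pos: [616.6, 55.0, 63.0]
tcp_rot: [3.141, -0.0, 1.237]
ft_force: [-0.3, -0.4, 0.1]
opening: 0.252
turn frac 0.0002 then x,y,z frac 0.0003 0.0009 0.1106 | pos [616.6  55.   63. ] yaw 1.237 open 0.252 F [-0.3 -0.4  0.1] t 43.9
```

View pics/e3.png

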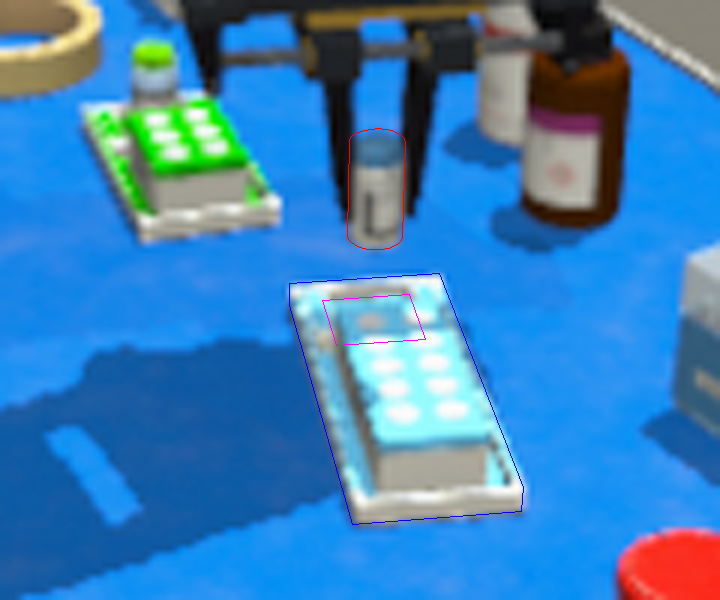

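```bash
python3 -m pendant '[0,0.0005,0.03,0,1, 0,0,0.03,0,1, 0,0,0.025,0,1, 0,0,0.015,0,1, 0,0,0.0075,0,1, 0,0,0,0,1, 0,0,0.0025,0,1, 0,0,0,0,1, 0,0,0,0,1]'
python3 - <<'E'
from h import *
a=-.335; c,s=np.cos(a),np.sin(a)
plan(595.3-66*s,-7.3+66*c,18.8,a)
E
```

```text
t: 45.08
eef_pos: [616.8, 54.7, 18.7]
tcp_rot: [3.141, -0.0, 1.236]
ft_force: [0.9, 0.5, 0.4]
opening: 0.256
turn frac 0.0 then x,y,z frac 0.0009 0.0003 -0.0004 | pos [616.8  54.7  18.7] yaw 1.236 open 0.256 F [0.9 0.5 0.4] t 45.075
```

```bash
python3 -m pendant '[0,0,0,0,0.3, 0,0,0,0,0, 0,0,0,0,0, 0,0,-0.03,0,0, 0,0,-0.06,0,0, 0,0,-0.12,0,0, 0,0,-0.12,0,0, 0,0,-0.1,0,0, 0,0,0,0,0]'; python3 -m pendant '[0.06,-0.07,0,0,0, 0.08,-0.1,0,0,0, 0.08,-0.1,0,0,0, 0.08,-0.1,0,0,0, 0.08,-0.1,0,0,0, 0.08,-0.1,0,0,0, 0.08,-0.1,0,0,0, 0.08,-0.1,0,0,0, 0.06,-0.06,0,0,0, 0,0,0,0,0]'
python3 - <<'E'
from h import *
T=[("green_cartridge",4),("spacer_plate",18),("blue_cartridge",4),("green_vial",4),("blue_vial",4)]
G={"green_cartridge":(597,217,-.19),"spacer_plate":(446.5,-290,.245),"blue_cartridge":(587.7,-29,-.335),"green_vial":(609.5,282),"blue_vial":(617,55)}
for c in("side","top"):
    im=env.read_camera(c)
    o=im[130:340,190:400] if c=="side" else im[130:270,130:450]
    f=2.8 if c=="side" else 2.5
    cv2.imwrite(f"pics/f_{c}.png",cv2.resize(o[:,:,::-1],None,fx=f,fy=f,interpolation=cv2.INTER_CUBIC))
    for t,z in T:
        r=env.masks_of(t,c)
        if r: x,q=fit(MOD[t](z),{c:r[0]["region"]},G[t]); print(t,c,round(r[0]["confidence"],2),x.round(2),round(q,2))
print(env.state()["eef_pos"],env.state()["t"])
E
```

```text
t: 46.2
eef_pos: [617.7, 54.8, 194.5]
tcp_rot: [3.136, -0.002, 1.236]
ft_force: [-1.1, -0.1, -1.0]
opening: 0.501
t: 47.45
eef_pos: [391.0, 422.0, 189.8]
tcp_rot: [-3.141, 0.001, 1.239]
ft_force: [0.5, 0.3, -0.2]
opening: 0.498
green_cartridge side 0.8 [ 5.9870e+02  2.1874e+02 -1.9000e-01] 0.96
spacer_plate side 0.95 [ 4.4583e+02 -2.8952e+02  2.1000e-01] 0.96
blue_cartridge side 0.66 [ 5.8992e+02 -2.8800e+01 -3.2000e-01] 0.95
green_vial side 0.47 [612.45 288.86] 0.67
blue_vial side 0.44 [617.2   55.24] 0.68
green_cartridge top 0.92 [ 5.9625e+02  2.1617e+02 -1.6000e-01] 0.93
spacer_plate top 0.66 [ 4.4632e+02 -2.8888e+02  2.3000e-01] 0.96
blue_cartridge top 0.94 [ 5.8701e+02 -2.8380e+01 -3.2000e-01] 0.94
green_vial top 0.67 [607.82 282.8 ] 0.9
blue_vial top 0.6 [615.03  55.9 ] 0.83
[392.65751635 420.55217993 190.49777714] 48.05
```

View pics/f_side.png

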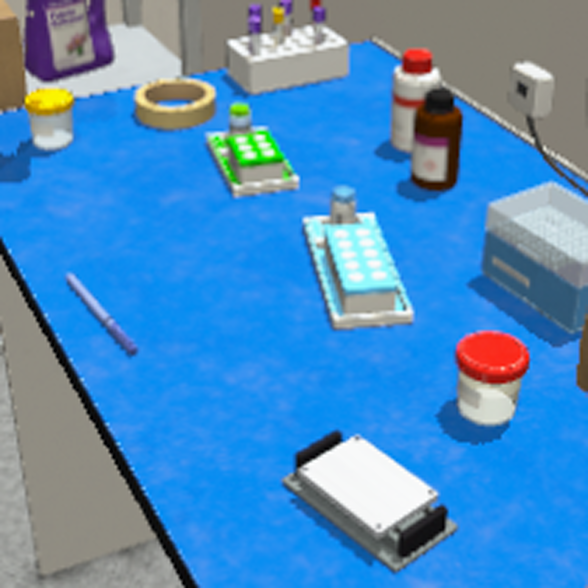

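View pics/f_top.png

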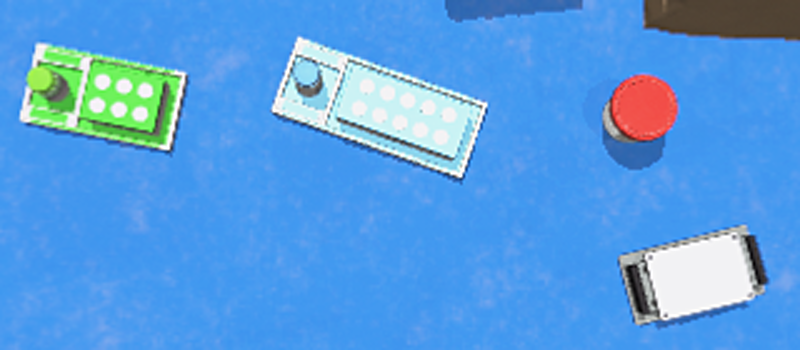

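Both views show all five pieces seated upright and the arm clear of them. In the top view the vials are at (45,82) and (307,75), the cartridges at (123,97) and (405,107), and the plate at (703,275) between its stops. I hand in.

```bash
python3 -c "
from cell import env
print(env.state()['qvel'].round(3)); print(env.job_done())"
```

```text
[ 0.005  0.002 -0.001  0.001  0.     0.001]
the job is handed in; nothing more can be done
None
```

I sorted the whole kit and handed it in at about 48 s of the 134 s allowed. I placed the green cartridge first, then the spacer plate on the stand, then the blue cartridge, the green vial and the blue vial.

**Last checks:** Both cameras show the two cartridges and two vials upright in their own pockets. The plate lies flat and lengthwise between the stand's end stops. The arm was still and clear of everything. For the cartridges and the plate, fitted positions were within about 3 mm of where I aimed. For the vials they were within about 2 mm, apart from the green vial below.

**Disagreements:**
- The last side-view fit of the green vial was about 7 mm off. The cartridge hides part of the vial there, and the fit matched poorly (0.67). The top view put the vial within 2 mm of where I aimed.
- Right after I placed the plate, the network's detection was a false hit away from the stand, so I went by the picture. Later masks from both cameras agreed with the picture.

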